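# Let the injection pump down on its bench lift

## Task

The silvery injection pump stands raised on one of the two hydraulic bench lifts and has to come down. Crack that lift's red T-bar release valve open by about a tenth of a turn, counter-clockwise seen from above, so that the pump sinks slowly by itself all the way down, and let go of the valve. Never open the valve wide (a sixth of a turn is already too much), do not push the pump or its table, and leave the other lift, with the blue-covered block, raised.

Things in the scene. Friction and masses are not known exactly. Their poses are not given: they have to be found in the camera images.
- pump_valve (a point): Centre of the red T-bar (64 mm along point x, 12 wide along y, 20 high) of the pump lift's release valve, 145 mm above the bench; z is its turning axis, up. Free 10 mm stem below, then a 28 mm boss, top at 114 mm. Shut at the start: the bar points along the lift. Opens counter-clockwise seen from above, to a stop at 90 deg; turns stiffly (0.13 N m), stays put. The other lift has the same T-bar.
- pump_table: The pump lift's steel table, 130 x 130 x 12 mm, with the silvery injection pump (three brass-tipped heads, about 100 mm high) bolted on. Origin: centre of the table's underside, 75 mm above the bench when fully down. x axis: along the lift, away from the valve; the table centre is 210 mm from the valve axis.
- pump_ram (a joint): Height of the pump's ram over its lowest position, m: 0 = fully down, 0.045 to 0.07 at the start. Valve shut: held. It creeps once the valve is 8 to 15 deg open, then sinks steadily: at about 12 to 25 mm/s at 20 deg, 25 to 40 at 35 deg, 38 to 52 at 45 deg, above 65 (too fast) beyond about 60 deg. 20 to 45 deg is good, 60 too wide.
- block_ram (a joint): Height of the other lift's ram over its lowest position, m; it carries a dark block with a blue cover. 0.045 to 0.07 at the start; it must stay up.

How it is judged:
By the outcome, as a careful person would: the job done as asked, in the order asked, and still so for the second after the job is handed in, with the robot touching nothing.
It also fails if it takes over 35 s, if anything falls off the work surface, if the arm or the gripper's body presses on something with over 40 N, if the wrist force passes 120 N, or if a joint passes its speed limit or range.

## Robot

A 7-joint arm with a two-finger parallel gripper is mounted at the origin on the work surface. World frame = base frame: x ahead of the robot, y to its left, z up, the work surface at z = 0. Lengths are in m, angles in rad, forces in N, time in s.
With the tool pointing down it reaches from about 0.35 to 0.9 m from the base axis. Payload 8.1 kg.
Tool frame: the origin (TCP) lies at the very end of the fingers, on their centre line; the grasp point (between the pads) lies 19 mm behind it; z points along the fingers, y is the direction in which the jaws open and shut (so a half turn about z gives the same grasp; the last joint's range is limited). The gripper opens to 92 mm and grips with 3 to 60 N. Pads are 19 mm wide; open, the fingers measure 130 mm over their backs; the gripper's body (75 mm by 190 mm) begins 47 mm behind the grasp point.
Start: joints at [-1.331, 0.434, 0.025, 1.573, -0.012, 1.134, -0.075], TCP at [0.21, 0.589, 0.227] pointing down, gripper open.
Joint ranges: [-2.62, 2.62], [-0.44, 2.09], [-1.27, 1.32], [0.08, 2.57], [-1.32, 4.46], [0.12, 2], [-2.74, 2.74]. Speed limits (rad/s): [2.22, 2.22, 3.01, 3.01, 3.14, 3.14, 3.14].

## Interface

Orientations are given as a unit quaternion [x, y, z, w].
In Python, from workcell import arm, cams gives the robot as it stands.
- The arm moves only by the tool move_arm, never from a script. Its argument "targets" is a list of rows, each an object with "xyz": the shift along the world's x, y, z in units of 0.05 m (1.0 is 0.05 m), a list of three; "turn": the turn, a rotation vector about the world's x, y, z in units of pi/4 rad (1.0 is pi/4 rad), a list of three; "gripper": the finger opening in mm, from 0 to 91.8. A call has exactly 5 rows; each row shifts and turns the pose as measured when the row begins; what a row does not reach is not made up. A row lasts 1/12 s, in which the tool goes at most 41.7 mm and 7.16 degrees, less where a joint would pass 70% of its speed; a pose out of reach is approached as far as the arm can. A call with a number of a shift or a turn outside -1 to 1 is refused whole. A call with a gripper value outside its range is refused whole. The fingers move at their own pace and stop on an object; "grip_force" is the grip in N (left out, the last holds). Time passes only in rows, so rows that do not move let the fingers close, or fill a call up. It gives the time, the measured TCP pose, the force and the opening at its end, in the units of the state.
- arm.observe(): the state, without advancing time (a new reading comes with each control period).
- cams.capture(name): name is "scene" or "top" or "wrist"; returns the picture (420x560x3 uint8, red, green, blue); there is no depth.
- cams.camera_info(name): a dict with "intrinsics" (3x3 intrinsics, pixels), "rvec" (rotation vector, rad) and "tvec" (3), from world to camera coordinates, as OpenCV has them; the wrist camera has in their place "tool_from_camera" (4x4, takes a point from camera to tool coordinates, whose origin is the TCP and whose axes are the flange's). Camera axes: x right, y down, z forward; pixel columns grow to the right and rows downward; lengths in m; the calibration is good to about 2 mm. A picture is of the moment at which its call begins: read the wrist's pose just before it. camera_info takes no time and is no camera call.
- arm.finish_job(): hands the job in, once; it reports no verdict.
The state is a dict: "clock": time; "qpos": joint angles; "dq": joint speeds; "joint_efforts": joint torques, N m; "eef_pos": TCP position; "tcp_rot": TCP orientation; "force": force on the tool from outside, world axes, zero at the start; "ft_torque": the same for the moment, N m; "gripper_width": finger opening in m.
Only numpy, scipy, OpenCV 4.12 (cv2) and the standard library are available. Lean on these libraries where they do the work, as an engineer would, in place of code of your own. Each camera call takes 0.05 s, during which the arm holds its last target.

## Working session

There is one attempt and no reset: what is moved stays moved. The work goes in short steps, Python scripts to look and compute and a tool call to move; the robot and the scene stay as the last step left them, time stands still between calls to the robot, and variables do not carry over. Pictures are saved under pics/ and viewed, and the job is handed in when it is done.

Besides the shell and the picture viewer there is one more tool, called after "Request:" by a JSON object that holds its "api" and its "payload", one argument or row to a line. move_arm: Moves the arm, as the interface text tells. Its arguments: {"type":"object","properties":{"targets":{"type":"array"},"grip_force":{"type":"number"}},"required":["targets"]}

```bash
mkdir -p pics; ls
python3 - <<'E'
from workcell import arm,cams
import cv2
for n in ["scene","top"]:
    cv2.imwrite(f"pics/{n}0.png",cams.capture(n)[:,:,::-1])
s=arm.observe();print(s)
E
```

```text
pics
{'clock': 0.1, 'qpos': array([-1.33058174,  0.43515295,  0.02495392,  1.57399944, -0.01162599,
        1.1340175 , -0.07510045]), 'dq': array([-0.00175477, -0.00176904,  0.00051198, -0.00202716, -0.00077075,
       -0.00163666, -0.00023789]), 'joint_efforts': array([ 2.44373317e-03, -6.69120026e+01,  9.87607352e-01, -3.15146184e+01,
       -6.05969480e-02,  3.73950123e-02,  8.44495162e-05]), 'eef_pos': array([0.20996219, 0.58818408, 0.22602602]), 'tcp_rot': array([ 1.70600160e-01,  9.85340080e-01, -7.12390505e-04, -7.33784438e-05]), 'force': array([-0.33849169,  0.05815407, -0.27836199]), 'ft_torque': array([-0.04035478, -0.01477044,  0.01988229]), 'gripper_width': 0.09147001660216474}
```

View pics/scene0.png

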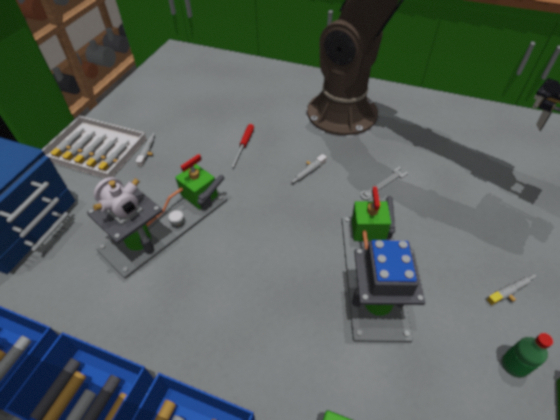

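View pics/top0.png

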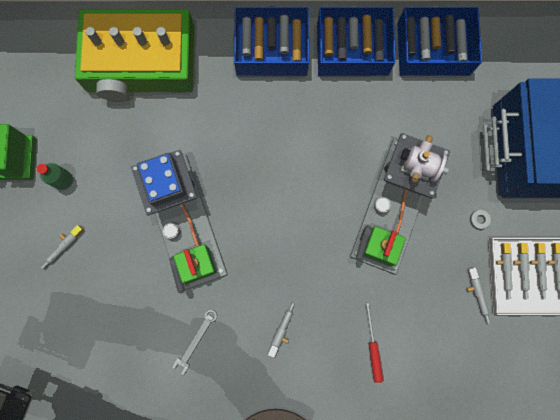

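The top view shows the pump on the right lift, with its red bar near (391,243). The blue-covered block is on the left lift, with its bar near (191,262). Next I'll measure the pump lift's bar.

```bash
cat > h.py <<'E'
import numpy as np,cv2
from workcell import arm,cams
def ray(n,uv):
    i=cams.camera_info(n);K=np.array(i["intrinsics"]);R,_=cv2.Rodrigues(np.array(i["rvec"],float));t=np.array(i["tvec"],float).ravel()
    d=R.T@np.linalg.inv(K)@np.array([uv[0],uv[1],1.]);return -R.T@t,d
def plane(n,uv,z):
    c,d=ray(n,uv);return c+d*(z-c[2])/d[2]
def tri(a,ua,b,ub):
    c1,d1=ray(a,ua);c2,d2=ray(b,ub);A=np.array([d1,-d2]).T;s=np.linalg.lstsq(A,c2-c1,rcond=None)[0]
    p,q=c1+s[0]*d1,c2+s[1]*d2;return (p+q)/2,np.linalg.norm(p-q)
def red(im):
    h=cv2.cvtColor(im,cv2.COLOR_RGB2HSV);return (((h[...,0]<6)|(h[...,0]>174))&(h[...,1]>170)&(h[...,2]>70)).astype(np.uint8)
E
python3 - <<'E'
from h import *
for n in ["top","scene"]:
    im=cv2.imread(f"pics/{n}0.png")[:,:,::-1].copy()
    k,l,st,c=cv2.connectedComponentsWithStats(red(im))
    for i in range(1,k):
        if st[i,4]>25:
            pts=np.argwhere(l==i)[:,::-1].astype(np.float32)
            r=cv2.minAreaRect(pts);b=cv2.boxPoints(r)
            print(n,st[i],c[i],r,plane(n,c[i],.15).round(4))
            print([plane(n,p,.155)[:2].round(4).tolist() for p in b])
E
python3 - <<'E'
import cv2
a=cv2.imread('pics/top0.png')[120:290,330:470];cv2.imwrite('pics/topc.png',cv2.resize(a,None,fx=4,fy=3.5*8/7,interpolation=2)[:600])
a=cv2.imread('pics/scene0.png')[140:280,80:250];cv2.imwrite('pics/scc.png',cv2.resize(a,None,fx=4,fy=4,interpolation=2))
E
```

```text
top [ 37 164  10  10  76] [ 41.64473684 168.42105263] ((41.750003814697266, 168.25001525878906), (8.485280990600586, 9.192387580871582), 45.0) [0.7182 0.5754 0.15  ]
[[0.7168, 0.5883], [0.7332, 0.5735], [0.7181, 0.5577], [0.7018, 0.5725]]
top [384 231  13  25 117] [390.         242.61538462] ((389.9615478515625, 242.80767822265625), (4.775976657867432, 25.628829956054688), 19.653823852539062) [ 0.535  -0.2759  0.15  ]
[[0.5071, -0.2581], [0.5651, -0.2807], [0.5612, -0.2914], [0.5033, -0.2687]]
top [184 250  12  25 111] [189.64864865 261.85585586] ((189.60000610351562, 261.800048828125), (25.298219680786133, 4.427187919616699), 71.56504821777344) [0.4889 0.205  0.15  ]
[[0.5157, 0.2196], [0.519, 0.2096], [0.462, 0.1892], [0.4587, 0.1991]]
top [369 342  13  40 308] [375.5        362.20779221] ((375.4800109863281, 361.8600158691406), (39.45656204223633, 8.061017036437988), 81.8698959350586) [ 0.2567 -0.2326  0.15  ]
[[0.3007, -0.2172], [0.3033, -0.2358], [0.2158, -0.246], [0.2133, -0.2275]]
scene [241 125  12  20 109] [247.06422018 134.20183486] ((247.03610229492188, 134.2938232421875),
[... 214 characters left out ...]
 ] ((190.92306518554688, 162.3845977783203), (4.992301940917969, 20.523906707763672), 56.3099365234375) [ 0.5372 -0.2724  0.15  ]
[[0.5626, -0.2857], [0.5091, -0.2649], [0.5208, -0.2504], [0.5734, -0.2714]]
scene [373 188   6  22  85] [375.47058824 198.52941176] ((375.6311340332031, 198.44261169433594), (21.094829559326172, 4.2551798820495605), 84.80557250976562) [0.4946 0.2069 0.15  ]
[[0.4685, 0.1931], [0.4637, 0.2024], [0.5279, 0.2212], [0.5325, 0.2122]]
scene [537 334  15  14 145] [544.35172414 340.26896552] ((544.0000610351562, 340.5000305175781), (13.435027122497559, 12.020814895629883), 45.0) [0.7295 0.5742 0.15  ]
[[0.738, 0.5561], [0.715, 0.5709], [0.7285, 0.5865], [0.7509, 0.5718]]
```

View pics/topc.png

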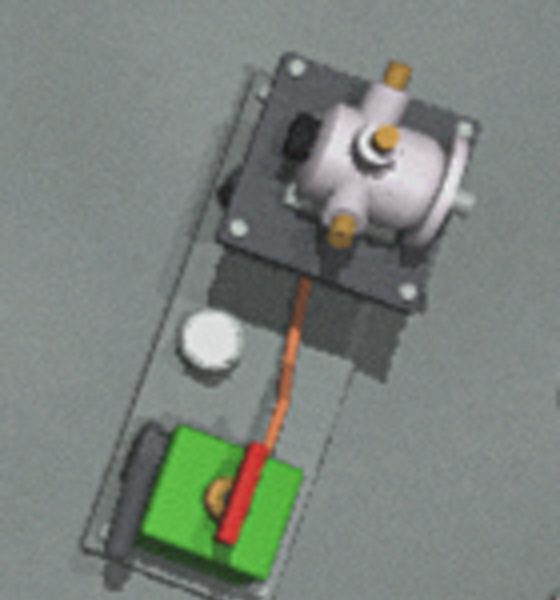

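View pics/scc.png

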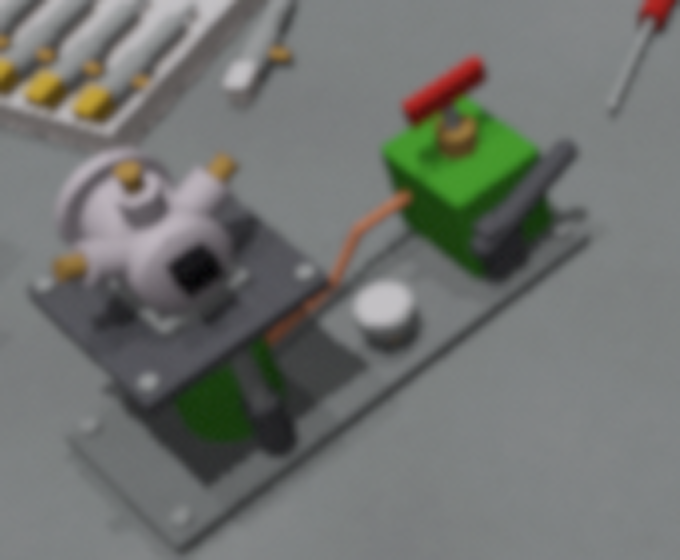

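Request:
{"api": "move_arm", "payload": {
  "targets": [
    {"xyz": [0.28, -0.72, 0.2], "turn": [0, 0, 0], "gripper": 60},
    {"xyz": [0.28, -0.72, 0.2], "turn": [0, 0, 0], "gripper": 60},
    {"xyz": [0.28, -0.72, 0.2], "turn": [0, 0, 0], "gripper": 60},
    {"xyz": [0.28, -0.72, 0], "turn": [0, 0, 0], "gripper": 60},
    {"xyz": [0.28, -0.72, 0], "turn": [0, 0, 0], "gripper": 60}
  ]
}}

```text
clock: 0.52
eef_pos: [0.2745, 0.4078, 0.2521]
tcp_rot: [0.164, 0.986, -0.003, -0.002]
force: [1.4, -0.2, -0.2]
gripper_width: 0.0634
```

Request:
{"api": "move_arm", "payload": {
  "targets": [
    {"xyz": [0.28, -0.72, 0], "turn": [0, 0, 0], "gripper": 60},
    {"xyz": [0.28, -0.72, 0], "turn": [0, 0, 0], "gripper": 60},
    {"xyz": [0.28, -0.72, 0], "turn": [0, 0, 0], "gripper": 60},
    {"xyz": [0.28, -0.72, 0], "turn": [0, 0, 0], "gripper": 60},
    {"xyz": [0.28, -0.72, 0], "turn": [0, 0, 0], "gripper": 60}
  ]
}}

```text
clock: 0.93
eef_pos: [0.3451, 0.2178, 0.2516]
tcp_rot: [0.164, 0.987, -0.003, -0.003]
force: [1.7, 0.1, 0.3]
gripper_width: 0.0603
```

Request:
{"api": "move_arm", "payload": {
  "targets": [
    {"xyz": [0.28, -0.74, 0], "turn": [0, 0, 0], "gripper": 60},
    {"xyz": [0.28, -0.74, 0], "turn": [0, 0, 0], "gripper": 60},
    {"xyz": [0.28, -0.74, 0], "turn": [0, 0, 0], "gripper": 60},
    {"xyz": [0.28, -0.74, 0], "turn": [0, 0, 0], "gripper": 60},
    {"xyz": [0.28, -0.74, 0], "turn": [0, 0, 0], "gripper": 60}
  ]
}}

```text
clock: 1.35
eef_pos: [0.415, 0.0226, 0.2516]
tcp_rot: [0.163, 0.987, -0.002, -0.003]
force: [1.4, 1.6, 0.2]
gripper_width: 0.0603
```

Request:
{"api": "move_arm", "payload": {
  "targets": [
    {"xyz": [0.28, -0.74, 0], "turn": [0, 0, 0], "gripper": 60},
    {"xyz": [0.28, -0.74, 0], "turn": [0, 0, 0], "gripper": 60},
    {"xyz": [0.28, -0.74, 0], "turn": [0, 0, 0], "gripper": 60},
    {"xyz": [0.28, -0.74, 0], "turn": [0, 0, 0], "gripper": 60},
    {"xyz": [0.28, -0.74, 0], "turn": [0, 0, 0], "gripper": 60}
  ]
}}

```text
clock: 1.77
eef_pos: [0.4851, -0.1724, 0.2518]
tcp_rot: [0.162, 0.987, -0.001, -0.002]
force: [0.7, 0.3, -0.2]
gripper_width: 0.0598
```

Request:
{"api": "move_arm", "payload": {
  "targets": [
    {"xyz": [0.3, -0.8, 0], "turn": [0, 0, 0], "gripper": 60},
    {"xyz": [0.2, -0.6, 0], "turn": [0, 0, 0], "gripper": 60},
    {"xyz": [0, 0, 0], "turn": [0, 0, 0], "gripper": 60},
    {"xyz": [0, 0, 0], "turn": [0, 0, 0], "gripper": 60},
    {"xyz": [0, 0, 0], "turn": [0, 0, 0], "gripper": 60}
  ]
}}

```text
clock: 2.18
eef_pos: [0.5089, -0.2533, 0.25]
tcp_rot: [0.167, 0.986, -0.004, -0.003]
force: [-0.3, 0.2, -0.3]
gripper_width: 0.0602
```

Run:
```python
from h import *
from scipy.spatial.transform import Rotation as Ro
s=arm.observe();im=cams.capture("wrist");cv2.imwrite("pics/w1.png",im[:,:,::-1])
i=cams.camera_info("wrist");K=np.array(i["intrinsics"]);T=np.array(i["tool_from_camera"])
R=Ro.from_quat(s["tcp_rot"]).as_matrix();p=s["eef_pos"]
print(p,s["tcp_rot"],s["qpos"],T)
def wp(uv,z):
    d=R@T[:3,:3]@np.linalg.inv(K)@np.array([*uv,1.]);c=p+R@T[:3,3];return c+d*(z-c[2])/d[2]
k,l,st,c=cv2.connectedComponentsWithStats(red(im))
for j in range(1,k):
    if st[j,4]>60:
        r=cv2.minAreaRect(np.argwhere(l==j)[:,::-1].astype(np.float32));b=cv2.boxPoints(r)
        print(st[j],c[j],wp(c[j],.15));print([wp(q,.155)[:2].round(4).tolist() for q in b])
```

```text
[ 0.50891736 -0.25334255  0.25002632] [ 0.1671528   0.985918   -0.00400627 -0.00309726] [-0.10670705  0.36012598  0.64348691  1.71550134 -0.22356191  1.14629432
  1.83422651] [[ 3.76235587e-04 -9.63929875e-01 -2.66156073e-01  7.11825421e-02]
 [ 9.99999306e-01  6.55986345e-05  1.17601240e-03 -6.72337200e-04]
 [-1.11613401e-03 -2.66156331e-01  9.63929231e-01 -1.58479975e-01]
 [ 0.00000000e+00  0.00000000e+00  0.00000000e+00  1.00000000e+00]]
[259 202  15  67 816] [265.70588235 235.1495098 ] [ 0.53039917 -0.27590518  0.15      ]
[[0.5564, -0.2916], [0.4988, -0.2692], [0.5027, -0.2588], [0.5605, -0.2806]]
```

View pics/w1.png

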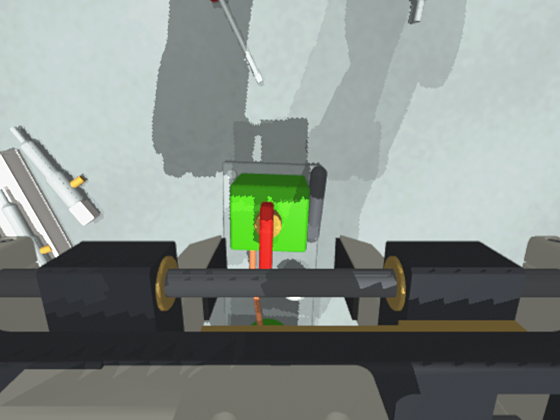

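The wrist view shows the red bar at rows 202–268, col 266, over the green boss. Its far end is slightly hidden by the gripper. With the near-end face allowed for, it agrees with the top view: centre about (0.5345, -0.2755), axis about -21°. Next I'll align above it.

Request:
{"api": "move_arm", "payload": {
  "targets": [
    {"xyz": [0.3, -0.25, 0], "turn": [0, 0, -0.03], "gripper": 60},
    {"xyz": [0.2, -0.2, -0.2], "turn": [0, 0, -0.02], "gripper": 60},
    {"xyz": [0, 0, -0.4], "turn": [0, 0, 0], "gripper": 60},
    {"xyz": [0, 0, -0.2], "turn": [0, 0, 0], "gripper": 60},
    {"xyz": [0, 0, 0], "turn": [0, 0, 0], "gripper": 60}
  ]
}}

```text
clock: 2.65
eef_pos: [0.5357, -0.267, 0.2096]
tcp_rot: [0.182, 0.983, -0.001, -0.003]
force: [-1.1, -0.8, -0.1]
gripper_width: 0.0602
```

```bash
cat >> h.py <<'E'
from scipy.spatial.transform import Rotation as Ro
def need(c,ang,z):
    s=arm.observe();R=Ro.from_quat(s["tcp_rot"]);a=np.radians(ang+180)
    x=np.array([np.cos(a),np.sin(a),0]);G=Ro.from_matrix(np.array([x,np.cross([0,0,-1],x),[0,0,-1]]).T)
    print(s["clock"],"pos",s["eef_pos"].round(4),"shift",((np.array([*c,z])-s["eef_pos"])/.05).round(3),"turn",((G*R.inv()).as_rotvec()/(np.pi/4)).round(3),"f",s["force"].round(1),"t",s["ft_torque"].round(2),"w",s["gripper_width"],"q",s["qpos"].round(2))
E
python3 -c "
from h import *
need((.5345,-.2755),-21.1,.127)
cv2.imwrite('pics/w2.png',cams.capture('wrist')[:,:,::-1])"
```

```text
2.65 pos [ 0.5357 -0.267   0.2096] shift [-0.023 -0.169 -1.653] turn [ 0.001 -0.007 -0.003] f [-1.1 -0.8 -0.1] t [0.04 0.04 0.01] w 0.06023371393784338 q [-0.06  0.45  0.63  1.7  -0.29  1.09  1.86]
```

View pics/w2.png

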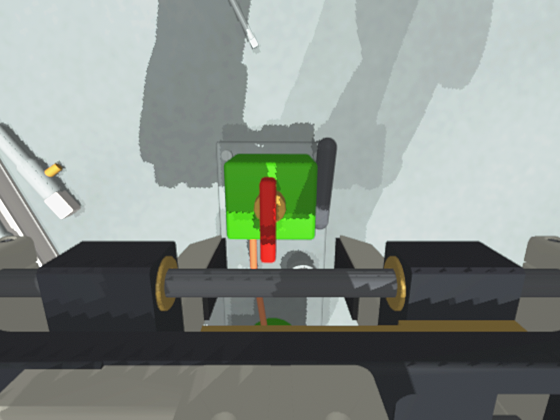

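The whole bar is now visible, rows 178–262 around col 268. I'll re-measure it from this view.

Run:
```python
from h import *
im=cv2.imread("pics/w2.png")[:,:,::-1].copy()
s=arm.observe();i=cams.camera_info("wrist");K=np.array(i["intrinsics"]);T=np.array(i["tool_from_camera"])
R=Ro.from_quat(s["tcp_rot"]).as_matrix();p=s["eef_pos"]
def wp(uv,z):
    d=R@T[:3,:3]@np.linalg.inv(K)@np.array([*uv,1.]);c=p+R@T[:3,3];return c+d*(z-c[2])/d[2]
k,l,st,c=cv2.connectedComponentsWithStats(red(im))
for j in range(1,k):
    if st[j,4]>200:
        r=cv2.minAreaRect(np.argwhere(l==j)[:,::-1].astype(np.float32));b=cv2.boxPoints(r)
        P=np.array([wp(q,.155)[:2] for q in b]);print(st[j],r);print(P.round(4),P.mean(0))
        u=np.array([np.cos(np.radians(-21.1)),np.sin(np.radians(-21.1))]);v=np.array([-u[1],u[0]])
        print("along",((P-p[:2])@u).round(4),"perp",((P-p[:2])@v).round(4), "cam",(wp((280,210),.155)),p+R@T[:3,3])
```

```text
[ 260  178   16   84 1230] ((267.4999694824219, 219.49996948242188), (14.999998092651367, 82.99998474121094), 0.0)
[[ 0.5597 -0.2929]
 [ 0.5006 -0.2692]
 [ 0.5044 -0.2593]
 [ 0.5637 -0.2823]] [ 0.53209525 -0.27591204]
along [ 0.0316 -0.032  -0.032   0.0316] perp [-0.0157 -0.0148 -0.0043 -0.0044] cam [ 0.52751869 -0.26438662  0.155     ] [ 0.46992987 -0.24196479  0.36913705]
```

Request:
{"api": "move_arm", "payload": {
  "targets": [
    {"xyz": [-0.06, -0.18, -0.1], "turn": [0, 0, 0], "gripper": 60},
    {"xyz": [0, 0, -0.4], "turn": [0, 0, 0], "gripper": 60},
    {"xyz": [0, 0, -0.5], "turn": [0, 0, 0], "gripper": 60},
    {"xyz": [0, 0, -0.3], "turn": [0, 0, 0], "gripper": 60},
    {"xyz": [0, 0, 0], "turn": [0, 0, 0], "gripper": 60}
  ]
}}

```text
clock: 3.12
eef_pos: [0.5337, -0.2763, 0.148]
tcp_rot: [0.18, 0.984, -0.001, 0.001]
force: [0.1, -0.2, -0.2]
gripper_width: 0.0602
```

```bash
python3 -c "
from h import *
need((.5329,-.2758),-21.3,.127)"
```

```text
3.1167 pos [ 0.5337 -0.2763  0.148 ] shift [-0.015  0.01  -0.42 ] turn [ 0.002  0.003 -0.014] f [ 0.1 -0.2 -0.2] t [-0.02  0.07 -0.01] w 0.060212494716169976 q [-0.02  0.51  0.59  1.77 -0.34  0.96  1.92]
```

Request:
{"api": "move_arm", "payload": {
  "targets": [
    {"xyz": [0, 0, -0.25], "turn": [0, 0, -0.01], "gripper": 30},
    {"xyz": [0, 0, -0.2], "turn": [0, 0, 0], "gripper": 30},
    {"xyz": [0, 0, 0], "turn": [0, 0, 0], "gripper": 30},
    {"xyz": [0, 0, 0], "turn": [0, 0, 0], "gripper": 22},
    {"xyz": [0, 0, 0], "turn": [0, 0, 0], "gripper": 22}
  ],
  "grip_force": 10
}}

```text
clock: 3.53
eef_pos: [0.5342, -0.2781, 0.129]
tcp_rot: [0.183, 0.983, -0.001, 0.003]
force: [-0.5, 0.4, -0.4]
gripper_width: 0.0313
```

```bash
python3 -c "
from h import *
need((.5329,-.2758),-21.3,.127)
cv2.imwrite('pics/w3.png',cams.capture('wrist')[:,:,::-1])"
```

```text
3.5333 pos [ 0.5342 -0.2781  0.129 ] shift [-0.026  0.046 -0.04 ] turn [ 0.004  0.008 -0.004] f [-0.5  0.4 -0.4] t [-0.01 -0.04 -0.  ] w 0.03131176997910585 q [-0.    0.54  0.58  1.79 -0.36  0.92  1.93]
```

View pics/w3.png

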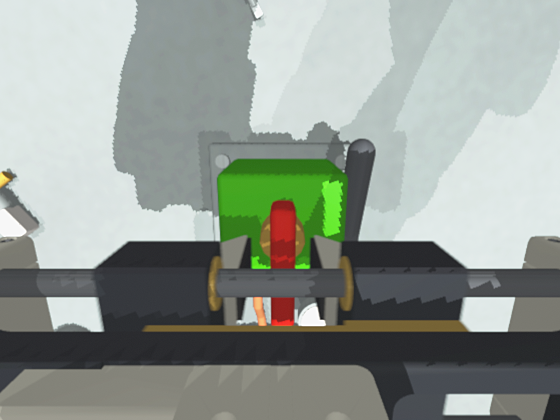

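The fingers bracket the bar: inner faces at cols ~250 and ~312, bar centred at col 283. Now I'll close the gripper.

Request:
{"api": "move_arm", "payload": {
  "targets": [
    {"xyz": [0, 0, 0], "turn": [0, 0, 0], "gripper": 14},
    {"xyz": [0, 0, 0], "turn": [0, 0, 0], "gripper": 8},
    {"xyz": [0, 0, 0], "turn": [0, 0, 0], "gripper": 6},
    {"xyz": [0, 0, 0], "turn": [0, 0, 0], "gripper": 6},
    {"xyz": [0, 0, 0], "turn": [0, 0, 0], "gripper": 6}
  ],
  "grip_force": 40
}}

```text
clock: 4.0
eef_pos: [0.5355, -0.2776, 0.1307]
tcp_rot: [0.183, 0.983, -0.001, 0.005]
force: [1.1, 0.0, -2.8]
gripper_width: 0.0119
```

```bash
python3 -c "
from h import *
need((.5329,-.2758),-21.3,.127)"
```

```text
4.0 pos [ 0.5355 -0.2776  0.1307] shift [-0.052  0.035 -0.074] turn [ 0.004  0.011 -0.006] f [ 1.1  0.  -2.8] t [-0.05 -0.1  -0.04] w 0.011882324252911717 q [-0.01  0.53  0.58  1.78 -0.36  0.92  1.93]
```

Request:
{"api": "move_arm", "payload": {
  "targets": [
    {"xyz": [0, 0, 0], "turn": [0, 0, 0.12], "gripper": 6},
    {"xyz": [0, 0, 0], "turn": [0, 0, 0.12], "gripper": 6},
    {"xyz": [0, 0, 0], "turn": [0, 0, 0.12], "gripper": 6},
    {"xyz": [0, 0, 0], "turn": [0, 0, 0.12], "gripper": 6},
    {"xyz": [0, 0, 0], "turn": [0, 0, 0.12], "gripper": 6}
  ]
}}

```text
clock: 4.42
eef_pos: [0.5356, -0.2765, 0.1307]
tcp_rot: [-0.06, 0.998, 0.001, 0.004]
force: [0.9, 2.3, -2.8]
gripper_width: 0.0118
```

```bash
python3 -c "
from h import *
need((.5355,-.2776),-21.3,.130)"
```

```text
4.4167 pos [ 0.5356 -0.2765  0.1307] shift [-0.002 -0.022 -0.014] turn [ 0.     0.011 -0.627] f [ 0.9  2.3 -2.8] t [ 0.28 -0.03 -0.09] w 0.011819628123282027 q [ 0.08  0.51  0.44  1.77 -0.28  0.91  2.34]
```

Request:
{"api": "move_arm", "payload": {
  "targets": [
    {"xyz": [0, 0, 0], "turn": [0, 0, 0.05], "gripper": 6},
    {"xyz": [0, 0, 0], "turn": [0, 0, 0], "gripper": 6},
    {"xyz": [0, 0, 0], "turn": [0, 0, 0], "gripper": 20},
    {"xyz": [0, 0, 0], "turn": [0, 0, 0], "gripper": 32},
    {"xyz": [0, 0, 0], "turn": [0, 0, 0], "gripper": 32}
  ]
}}

```text
clock: 4.83
eef_pos: [0.5355, -0.2774, 0.1313]
tcp_rot: [-0.081, 0.997, 0.001, 0.005]
force: [-0.3, -0.4, 0.2]
gripper_width: 0.0272
```

```bash
python3 -c "
from h import *
need((.5355,-.2776),-21.3,.130)
cv2.imwrite('pics/w4.png',cams.capture('wrist')[:,:,::-1])
cv2.imwrite('pics/t4.png',cams.capture('top')[:,:,::-1])"
```

```text
4.8333 pos [ 0.5355 -0.2774  0.1313] shift [ 0.001 -0.004 -0.026] turn [ 0.001  0.012 -0.681] f [-0.3 -0.4  0.2] t [ 0.05  0.03 -0.01] w 0.027210753396592676 q [ 0.09  0.51  0.43  1.77 -0.27  0.91  2.38]
```

View pics/w4.png

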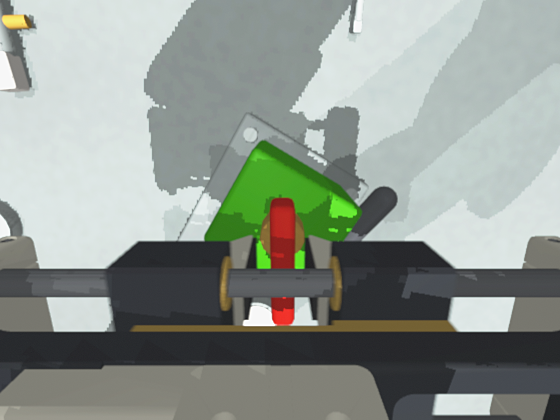

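View pics/t4.png

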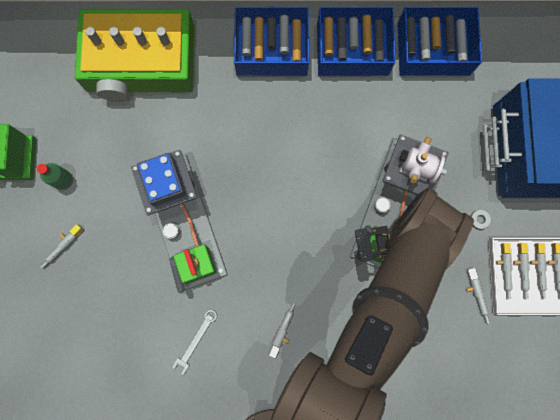

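The bar is still aligned with the opened fingers (vertical at col 283), so the valve is about 30° open. I'll lift straight off.

Request:
{"api": "move_arm", "payload": {
  "targets": [
    {"xyz": [0, 0, 0], "turn": [0, 0, 0], "gripper": 40},
    {"xyz": [0, 0, 0.3], "turn": [0, 0, 0], "gripper": 40},
    {"xyz": [0, 0, 0.6], "turn": [0, 0, 0], "gripper": 40},
    {"xyz": [0, 0, 0.8], "turn": [0, 0, 0], "gripper": 40},
    {"xyz": [0, 0, 0.8], "turn": [0, 0, 0], "gripper": 40}
  ]
}}

```text
clock: 5.35
eef_pos: [0.5299, -0.2744, 0.2512]
tcp_rot: [-0.08, 0.997, 0.004, -0.004]
force: [1.1, 0.2, -0.4]
gripper_width: 0.0399
```

Request:
{"api": "move_arm", "payload": {
  "targets": [
    {"xyz": [-0.3, 0.7, 0.2], "turn": [0, 0, -0.1], "gripper": 40},
    {"xyz": [-0.3, 0.7, 0], "turn": [0, 0, -0.1], "gripper": 40},
    {"xyz": [-0.3, 0.7, 0], "turn": [0, 0, -0.1], "gripper": 40},
    {"xyz": [-0.3, 0.7, 0], "turn": [0, 0, -0.1], "gripper": 40},
    {"xyz": [-0.3, 0.7, 0], "turn": [0, 0, -0.1], "gripper": 40}
  ]
}}

```text
clock: 5.77
eef_pos: [0.4573, -0.1065, 0.2724]
tcp_rot: [0.13, 0.991, -0.002, 0.006]
force: [1.0, 1.5, 1.5]
gripper_width: 0.0401
```

Request:
{"api": "move_arm", "payload": {
  "targets": [
    {"xyz": [-0.2, 0.7, 0], "turn": [0, 0, 0], "gripper": 40},
    {"xyz": [-0.2, 0.7, 0], "turn": [0, 0, 0], "gripper": 40},
    {"xyz": [0, 0, 0], "turn": [0, 0, 0], "gripper": 40},
    {"xyz": [0, 0, 0], "turn": [0, 0, 0], "gripper": 40},
    {"xyz": [0, 0, 0], "turn": [0, 0, 0], "gripper": 40}
  ]
}}

```text
clock: 6.18
eef_pos: [0.4324, -0.0254, 0.2733]
tcp_rot: [0.128, 0.992, 0.001, 0.006]
force: [0.9, -0.3, 0.5]
gripper_width: 0.04
```

```bash
python3 -c "
from h import *
for n in ['top','scene']:
    im=cams.capture(n);cv2.imwrite('pics/%s5.png'%n,im[:,:,::-1])
    k,l,st,c=cv2.connectedComponentsWithStats(red(im))
    for j in range(1,k):
        if st[j,4]>50: 
            b=cv2.boxPoints(cv2.minAreaRect(np.argwhere(l==j)[:,::-1].astype(np.float32)))
            P=[plane(n,q,.155)[:2] for q in b];e=max([P[1]-P[0],P[2]-P[1]],key=np.linalg.norm)
            print(n,c[j].round(1),np.degrees(np.arctan2(e[1],e[0])).round(1))
print(arm.observe()['clock'])"
```

```text
top [ 41.7 168.5] -176.2
top [390.  242.9] -170.7
top [189.6 261.9] -160.3
top [375.5 362.1] -172.5
scene [247.1 134.1] -172.1
scene [190.6 162.7] -169.1
scene [375.5 198.5] 16.3
scene [544.3 340.3] 147.2
6.2833
```

View pics/scene5.png

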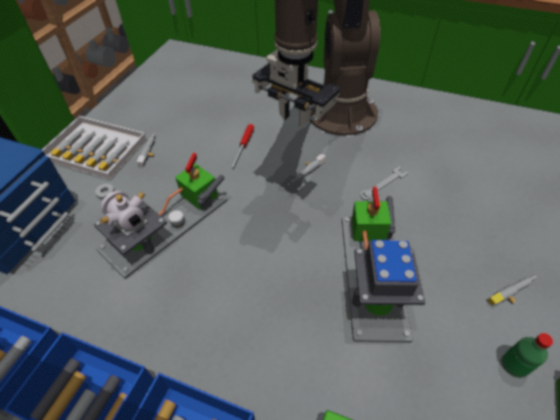

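View pics/top5.png

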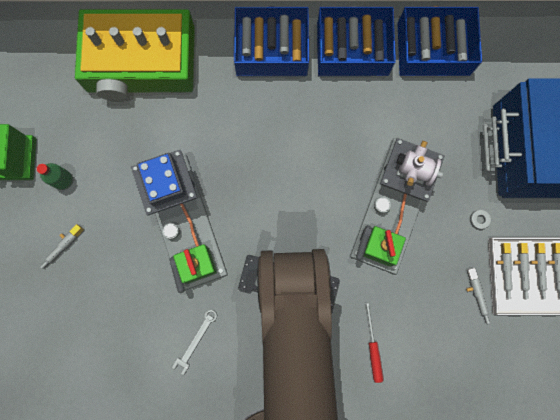

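The pump lift's bar now reads +9° against -21° at the start, so it is about 30° open. The pump is visibly lower: the table has moved down the scene picture to around (130,235). The block lift is unchanged. I'll wait while it sinks.

Request:
{"api": "move_arm", "payload": {
  "targets": [
    {"xyz": [0, 0, 0], "turn": [0, 0, 0], "gripper": 40},
    {"xyz": [0, 0, 0], "turn": [0, 0, 0], "gripper": 40},
    {"xyz": [0, 0, 0], "turn": [0, 0, 0], "gripper": 40},
    {"xyz": [0, 0, 0], "turn": [0, 0, 0], "gripper": 40},
    {"xyz": [0, 0, 0], "turn": [0, 0, 0], "gripper": 40}
  ]
}}

```text
clock: 6.7
eef_pos: [0.4337, -0.0311, 0.273]
tcp_rot: [0.134, 0.991, -0.001, 0.006]
force: [0.3, 0.1, 0.9]
gripper_width: 0.0403
```

Request:
{"api": "move_arm", "payload": {
  "targets": [
    {"xyz": [0, 0, 0], "turn": [0, 0, 0], "gripper": 40},
    {"xyz": [0, 0, 0], "turn": [0, 0, 0], "gripper": 40},
    {"xyz": [0, 0, 0], "turn": [0, 0, 0], "gripper": 40},
    {"xyz": [0, 0, 0], "turn": [0, 0, 0], "gripper": 40},
    {"xyz": [0, 0, 0], "turn": [0, 0, 0], "gripper": 40}
  ]
}}

```text
clock: 7.12
eef_pos: [0.4337, -0.0317, 0.2728]
tcp_rot: [0.134, 0.991, -0.001, 0.006]
force: [0.4, -0.5, 0.2]
gripper_width: 0.0398
```

Request:
{"api": "move_arm", "payload": {
  "targets": [
    {"xyz": [0, 0, 0], "turn": [0, 0, 0], "gripper": 40},
    {"xyz": [0, 0, 0], "turn": [0, 0, 0], "gripper": 40},
    {"xyz": [0, 0, 0], "turn": [0, 0, 0], "gripper": 40},
    {"xyz": [0, 0, 0], "turn": [0, 0, 0], "gripper": 40},
    {"xyz": [0, 0, 0], "turn": [0, 0, 0], "gripper": 40}
  ]
}}

```text
clock: 7.53
eef_pos: [0.4337, -0.0314, 0.2729]
tcp_rot: [0.134, 0.991, -0.001, 0.006]
force: [0.2, -0.4, -0.0]
gripper_width: 0.0397
```

Request:
{"api": "move_arm", "payload": {
  "targets": [
    {"xyz": [0, 0, 0], "turn": [0, 0, 0], "gripper": 40},
    {"xyz": [0, 0, 0], "turn": [0, 0, 0], "gripper": 40},
    {"xyz": [0, 0, 0], "turn": [0, 0, 0], "gripper": 40},
    {"xyz": [0, 0, 0], "turn": [0, 0, 0], "gripper": 40},
    {"xyz": [0, 0, 0], "turn": [0, 0, 0], "gripper": 40}
  ]
}}

```text
clock: 7.95
eef_pos: [0.4337, -0.0314, 0.2729]
tcp_rot: [0.134, 0.991, -0.001, 0.006]
force: [-0.2, -0.4, -0.1]
gripper_width: 0.04
```

```bash
python3 -c "
from h import *
for n in ['top','scene']:
    im=cams.capture(n);cv2.imwrite('pics/%s6.png'%n,im[:,:,::-1])
print(arm.observe()['clock'])"
```

```text
8.05
```

Request:
{"api": "move_arm", "payload": {
  "targets": [
    {"xyz": [0, 0, 0], "turn": [0, 0, 0], "gripper": 40},
    {"xyz": [0, 0, 0], "turn": [0, 0, 0], "gripper": 40},
    {"xyz": [0, 0, 0], "turn": [0, 0, 0], "gripper": 40},
    {"xyz": [0, 0, 0], "turn": [0, 0, 0], "gripper": 40},
    {"xyz": [0, 0, 0], "turn": [0, 0, 0], "gripper": 40}
  ]
}}

```text
clock: 8.47
eef_pos: [0.4337, -0.0314, 0.2729]
tcp_rot: [0.134, 0.991, -0.001, 0.006]
force: [0.0, -0.3, -0.1]
gripper_width: 0.0401
```

Request:
{"api": "move_arm", "payload": {
  "targets": [
    {"xyz": [0, 0, 0], "turn": [0, 0, 0], "gripper": 40},
    {"xyz": [0, 0, 0], "turn": [0, 0, 0], "gripper": 40},
    {"xyz": [0, 0, 0], "turn": [0, 0, 0], "gripper": 40},
    {"xyz": [0, 0, 0], "turn": [0, 0, 0], "gripper": 40},
    {"xyz": [0, 0, 0], "turn": [0, 0, 0], "gripper": 40}
  ]
}}

```text
clock: 8.88
eef_pos: [0.4337, -0.0314, 0.2729]
tcp_rot: [0.134, 0.991, -0.001, 0.006]
force: [0.4, 0.3, -0.8]
gripper_width: 0.0401
```

```bash
python3 -c "
from h import *
I={}
for n in ['top','scene']:
    im=cams.capture(n);cv2.imwrite('pics/%s7.png'%n,im[:,:,::-1])
print(arm.observe()['clock'])
for n,(y0,y1,x0,x1) in {'scene':(160,280,70,230),'top':(125,210,370,460)}.items():
    im=[cv2.imread('pics/%s%d.png'%(n,k))[y0:y1,x0:x1].astype(int) for k in (0,5,6,7)]
    print(n,[(np.abs(a-b).max(2)>25).sum() for a,b in zip(im,im[1:])])
a=cv2.imread('pics/scene7.png')[140:280,80:250];cv2.imwrite('pics/sc7.png',cv2.resize(a,None,fx=4,fy=4,interpolation=2))
a=cv2.imread('pics/top7.png')[120:270,340:470];cv2.imwrite('pics/tc7.png',cv2.resize(a,None,fx=4,fy=4,interpolation=2))
"
```

```text
8.9833
scene [np.int64(2911), np.int64(241), np.int64(0)]
top [np.int64(2155), np.int64(321), np.int64(0)]
```

View pics/sc7.png

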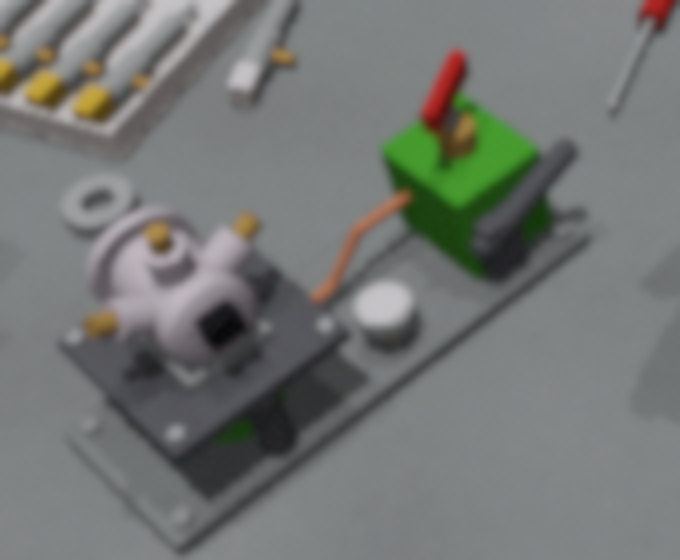

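View pics/tc7.png

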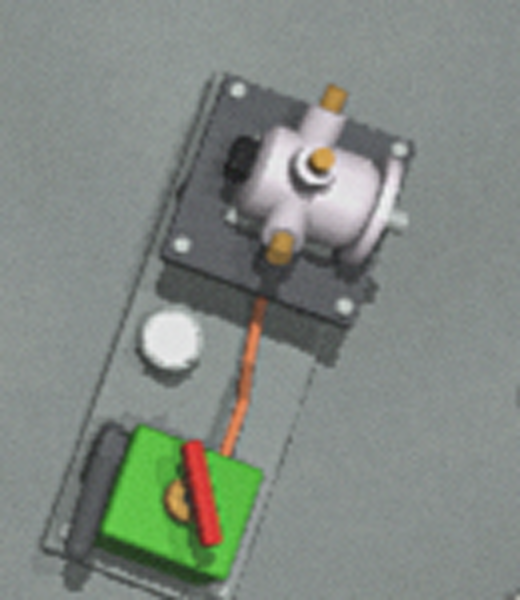

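View pics/scene7.png

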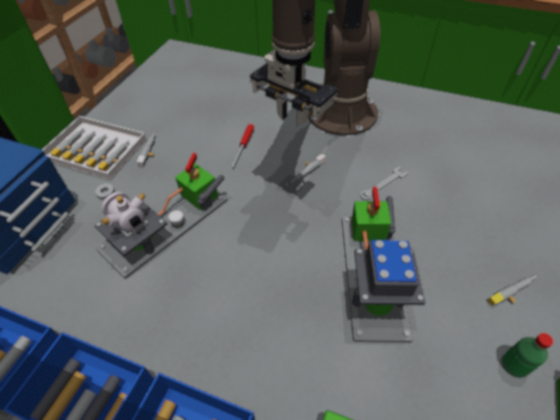

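The last two picture pairs are identical, so the table has stopped. I'll check its height by triangulating the table screws.

```bash
python3 -c "
from h import *
for s,t in [((325,325),(181,244)),((176,433),(237,90)),((75,336),(400,149))]:
    print(tri('scene',(s[0]/4+80-.4,s[1]/4+140-.4),'top',(t[0]/4+340-.4,t[1]/4+120-.4)))
for n in ['top','scene']:
    a,b=[cv2.imread('pics/%s%d.png'%(n,k)).astype(int) for k in (0,7)]
    y0,y1,x0,x1=(145,220,130,200) if n=='top' else (230,340,340,430)
    print(n,'block diff',(np.abs(a-b).max(2)>25)[y0:y1,x0:x1].sum())
"
```

```text
(array([ 0.69910573, -0.28001012,  0.0916648 ]), np.float64(0.001407397005006718))
(array([ 0.80077779, -0.3196089 ,  0.09169215]), np.float64(0.0013828245739182794))
(array([ 0.76119283, -0.4226751 ,  0.09146023]), np.float64(0.0024240989452674108))
top block diff 0
scene block diff 0
```

```bash
python3 -c "
from h import *
print(arm.finish_job())"
```

```text
the job is handed in; nothing more can be done
None
```

The pump is fully down and the job is handed in. I gripped the pump lift's red T-bar and turned it about 30° counter-clockwise (about a twelfth of a turn, within the 20–45° range). I then let go, lifted straight off and moved clear while the pump sank by itself.

- **Valve:** the bar turned about 30.6° by both the tool angle and the top camera. That camera put it at -21.3° before and +9.3° after.
- **Pump height:** three table screws triangulated to 91–92 mm. The table top should be at 87 mm when fully down, so the extra 4–5 mm is most likely the screw heads; I did not measure the heads themselves. Pictures taken 0.9 s apart showed no further movement.
- **Block lift:** its table and blue-covered block look the same as at the start in both camera views, so it is still raised.
- **Limits:** wrist forces at the end of each move were under about 4 N, and the last clock reading before hand-in was about 9 s. The gripper was well clear of everything at hand-in.

The top and wrist cameras disagreed by 2–3 mm on the valve position. I averaged them, and the fingers closed centred on the bar.

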